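# Show a tile from the sample chest

### The job

A customer across the counter wants to see the square tile: open the lid of the wooden sample chest right up, leave it standing open, and draw the square tile (not the narrow border strips) up out of its slot. Hold it upright over the middle of the counter mat, its lower edge about a hand's breadth (10 cm) above the mat and its decorated side squarely towards the customer's edge of the mat. Finish while still holding the tile there, motionless, with the strips left in their slots and everything else on the counter left alone.

Things in the scene. Friction and masses are not known exactly. Their poses are not given: they have to be found in the camera images.
- lid (a joint): opening angle of the chest's lid, rad: 0 shut, 1.75 leaning back against its stop. Starts shut or slightly ajar. The hinge is stiff (about 0.36 N m of friction) so the lid stays at whatever angle it is left.
- lid_knob (a point): centre of the brass knob on top of the lid near its front edge: 22 mm in diameter, its side straight for 10 mm of height, on a 10 mm neck; this point is 30 mm above the lid's top, the knob ends 11 mm above it. On the lid's mid-line, 115 mm in front of the hinge line and, with the lid shut, 75 mm above it. Axes are the lid's: shut, x to the chest's rear, y to its left, z up.
- lid_hinge (a point): middle of the hinge line, on the rear upper edge of the chest's base, 80 mm above the counter. The hinge axis is this point's y (chest's left); the lid's front edge goes up and back, away from the robot, as it opens (positive turn about y). The lid is a walnut shell 140 mm deep (front to rear), 200 wide, 45 high, walls 9 mm, 0.4 kg.
- chest: wooden chest fixed to the counter: base 140 (x, front to rear) by 200 (y) by 80 mm high, origin under its centre, x to the rear (hinge side), y to its left. Inside, a felt insert (top 55 mm above the counter) with 3 slots along x at y = -50, 0, +50 mm: 11.5 mm wide, 104 long, 43 deep, floor 12 mm above the counter. Tiles stick up 32 mm above the base's rim, 41 mm free between neighbours.
- square_tile_centre (a point): centre (half-way up) of the square tile: 100 mm wide (x), 9 thick (y), 100 high (z), about 0.2 kg. It stands on edge in any one of the slots, under the lid, its x along the chest's x, its top 112 mm above the counter. Decorated side (white glaze, rosette raised 2 mm) along its +y, at the start to the chest's left; the other side is bare terracotta.
- strip_a_centre (a point): centre of a narrow border strip, 50 mm wide (x), 9 mm thick (y), 100 mm high (z), standing on end midway along another of the slots. Stays there.
- strip_b_centre (a point): centre of the other border strip, the same size, in the remaining slot. Stays there.
- mat_centre (a point): middle of the top of the grey counter mat, 160 mm (its x) by 210 mm (its y), 4 mm thick, fixed flat on the counter to one side of the chest; its x points to the customer's side, away from the robot.
- mat_far (a point): middle of the mat's long edge on the customer's side, 80 mm from mat_centre along the mat's x.
- coffee_pot_centre (a point): centre of a small copper coffee pot, 74 mm in diameter, 65 mm high, with a brass handle reaching 125 mm along its y and 90 mm up, standing beyond the work. Leave alone.
- tea_glass_centre (a point): centre of a waisted tea glass on a saucer (100 mm in diameter, 98 mm high), to the robot's left. Leave alone.
- card_terminal_centre (a point): centre of a black card terminal, 165 x 78 x 26 mm, lying to the robot's right. Leave alone.

How it is judged:
By the outcome, as a careful person would: the job done as asked, in the order asked, and still so for the second after the job is handed in, while the arm keeps its last pose, push and grip.
It also fails if it takes over 58 s, if anything falls off the work surface, if the arm or the gripper's body presses on something with over 40 N, if the wrist force passes 120 N, or if a joint passes its speed limit or range.

### The arm

A 6-joint arm with a two-finger parallel gripper is mounted at the origin on the work surface. World frame = base frame: x ahead of the robot, y to its left, z up, the work surface at z = 0. Lengths are in mm, angles in rad, forces in N, time in s.
With the tool pointing down it reaches from about 325 to 875 mm from the base axis. Payload 4.4 kg.
Tool frame: the origin (TCP) lies on the centre line of the jaws, within the pads' length; the fingertips stand ahead of it and the grasp point (between the pads) lies 6 mm ahead of it (ctrl.tcp_to_tips is the z of the fingertips in the tool frame, in mm); z points along the fingers, y is the line along which they close (so a half turn about z gives the same grasp; the last joint's range is limited). The gripper opens to 85 mm and grips with 20 to 120 N. Pads are 22 mm wide; open, the fingers measure 114 mm over their backs; the gripper's body (76 mm by 85 mm) begins 54 mm behind the grasp point. The pads swing forward as they close: fully open they stand 13 mm farther back than shut.
Start: joints at [1.069, 0.207, 1.542, -0, 1.393, -0.15], TCP at [197.608, 539.98, 256.282] pointing down, gripper open.
Joint ranges: [-2.73, 2.73], [-0.86, 2.22], [0.23, 2.46], [-1.11, 4.25], [0.08, 2.63], [-2.82, 2.82]. Speed limits (rad/s): [2.79, 2.79, 3.14, 3.14, 3.14, 3.14].

### API

Orientations are given as a 3x3 rotation matrix whose columns are the frame's x, y, z axes.
In Python, from plant import ctrl, sensors, optics gives the robot as it stands. Calls block until the motion is done:
- ctrl.move_ptp(position, orientation): joint-space move of the TCP to a pose.
- ctrl.move_l(position, rot=None, vel=150, threshold=None): straight line of the TCP; rot=None keeps the orientation; vel is the mean speed in mm/s. With threshold (N) it stops when the force on the tool has changed by that much, and returns True; else False.
- ctrl.set_joints(angles): joint-space move.
- ctrl.gripper_to(opening, force=None): finger opening in mm; force is the grip in N (None keeps the last); returns when the fingers have stopped.
- ctrl.hold(seconds).
- ctrl.solve_ik(position, orientation): joint angles nearest the present ones, or None.
- sensors.read_state(): the state.
- optics.grab_frame(name): name is "scene" or "top"; returns (picture, depth): 420x560x3 uint8, red, green, blue; 420x560 float32, mm along the optical axis (not along the pixel's ray), 0 where there is no reading.
- optics.camera_params(name): a dict with "mtx" (3x3 intrinsics, pixels), "R" (3x3) and "t" (3): a world point X has camera coordinates R X + t. Camera axes: x right, y down, z forward; pixel columns grow to the right and rows downward; lengths in mm; the calibration is good to about 2 mm. A picture is of the moment at which its call begins. camera_params takes no time and is no camera call.
A pose or a line that the arm cannot do raises ctrl.MotionError and nothing moves.
- ctrl.finish_job(): hands the job in; it is judged then, once.
The state is a dict: "t": time; "q": joint angles; "qvel": joint speeds; "tau": joint torques, N m; "eef_pos": TCP position; "eef_rot": TCP orientation; "force": force on the tool from outside, world axes, zero at the start; "wrist_torque": the same for the moment, N m; "grip_width": finger opening in mm; "grasp_force": force on a finger pad.
Only numpy, scipy, OpenCV 4.12 (cv2) and the standard library are available. Lean on these libraries where they do the work, as an engineer would, in place of code of your own. Each camera call takes 0.05 s, during which the arm holds its last target. There are 200 camera calls.

## Working session

There is one attempt and no reset: what is moved stays moved. The work goes in short steps, each a Python script; the robot and the scene stay as the last script left them, time stands still between calls to the robot, and variables do not carry over. Pictures are saved under pics/ and viewed, at most 10 in all, crops included, and the job is handed in when it is done.

```bash
mkdir -p pics; ls; python3 - <<'E'
from plant import ctrl,sensors,optics
import cv2,numpy as np
for n in("scene","top"):
    p,d=optics.grab_frame(n); cv2.imwrite(f"pics/{n}0.png",p[:,:,::-1]); np.savez(f"{n}0.npz",p=p,d=d)
    c=optics.camera_params(n); print(n,c["mtx"].tolist(),np.round(c["R"],3).tolist(),np.round(c["t"],1), "cam pos",np.round(-c["R"].T@c["t"]))
s=sensors.read_state();print(s,ctrl.tcp_to_tips)
E
```

```text
pics
scene [[435.7958298428115, 0.0, 276.17091756060347], [0.0, 435.7958298428115, 214.12384787073307], [0.0, 0.0, 1.0]] [[0.394, 0.919, 0.005], [0.737, -0.313, -0.599], [-0.549, 0.24, -0.801]] [-218.8 -349.6 1703.4] cam pos [1279. -317. 1156.]
top [[476.32700178864724, 0.0, 274.2311166447641], [0.0, 476.32700178864724, 205.84778654322136], [0.0, 0.0, 1.0]] [[-0.019, -1.0, 0.011], [-0.999, 0.018, -0.044], [0.044, -0.012, -0.999]] [1.5000e+00 5.7470e+02 1.6574e+03] cam pos [ 501.   11. 1681.]
{'t': 0.1, 'q': array([ 1.06949604e+00,  2.07380530e-01,  1.54282342e+00, -6.40950670e-06,
        1.39349392e+00, -1.50480721e-01]), 'qvel': array([ 0.00197849, -0.00187488, -0.00329544,  0.00118423,  0.00040823,
       -0.00126729]), 'tau': array([-4.39272326e-04, -3.84091365e+01, -2.92549485e+01, -3.56478331e-04,
        4.85843921e-03, -8.69922054e-07]), 'eef_pos': array([197.30214033, 539.41354822, 255.20999542]), 'eef_rot': array([[-9.39091607e-01,  3.43665450e-01, -1.00616358e-03],
       [ 3.43666784e-01,  9.39089837e-01, -1.84921991e-03],
       [ 3.09364995e-04, -2.08237190e-03, -9.99997784e-01]]), 'force': array([ 0.69713271, -0.73931872, -0.0594255 ]), 'wrist_torque': array([-0.01358168, -0.02512327,  0.0310857 ]), 'grasp_force': 0.0, 'grip_width': 85.40308111192262} 25.0
```

View pics/scene0.png

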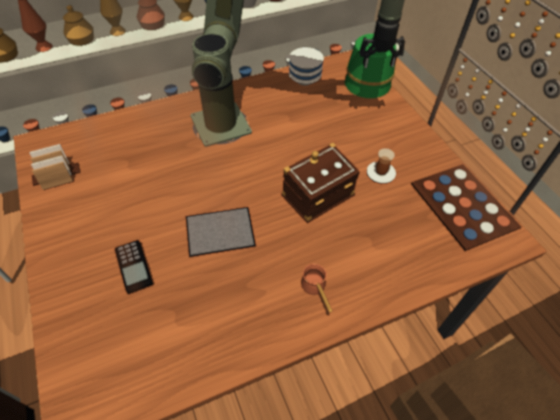

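View pics/top0.png

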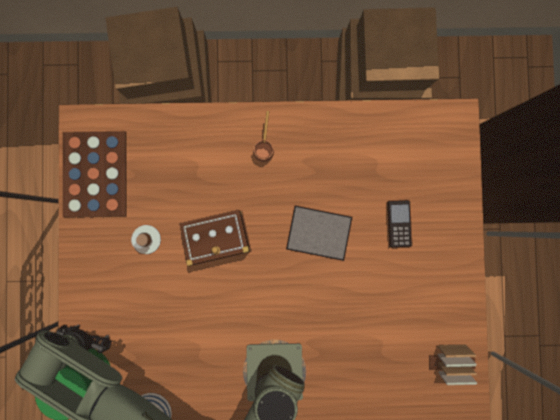

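The scene view shows the shut chest at about (320,180), its knob at (315,155), the mat at (220,231), the pot at (314,280), the glass at (382,170) and the terminal at (134,266). The top view shows the chest at (215,240), its knob at (215,250), the mat at (320,232), the pot at (263,152), the glass at (146,240) and the terminal at (400,224).

```bash
cat > h.py <<'E'
import numpy as np,cv2
from plant import ctrl,sensors,optics
C={n:optics.camera_params(n) for n in("scene","top")}
def pts(n,d):
    c=C[n];v,u=np.mgrid[:d.shape[0],:d.shape[1]]
    r=np.stack([u,v,np.ones_like(u)],-1)@np.linalg.inv(c["mtx"]).T
    X=(r*d[...,None]-c["t"])@c["R"]; X[d<=0]=np.nan; return X
def ray(n,uv):
    c=C[n];r=c["R"].T@(np.linalg.inv(c["mtx"])@np.array([uv[0],uv[1],1.]));return -c["R"].T@c["t"],r/np.linalg.norm(r)
def plane(n,uv,z):
    o,r=ray(n,uv);return o+r*(z-o[2])/r[2]
def tri(a,b):
    (o1,r1),(o2,r2)=ray("scene",a),ray("top",b)
    k=np.linalg.lstsq(np.stack([r1,-r2],1),o2-o1,rcond=None)[0];p,q=o1+k[0]*r1,o2+k[1]*r2
    return (p+q)/2,np.linalg.norm(p-q)
E
python3 - <<'E'
from h import *
D={n:np.load(n+"0.npz") for n in C}
for n in C:
    p,d=D[n]["p"],D[n]["d"];X=pts(n,d)
    reg=(X[...,0]>350)&(X[...,0]<650)
    t=reg&(abs(X[...,1])<100)&(X[...,0]<600); print(n,"table z",np.nanmedian(X[...,2][t]),np.nanstd(X[...,2][t]))
    m=reg&(X[...,1]>80)&(X[...,1]<340)&(X[...,2]>60)
    k,l,st,ce=cv2.connectedComponentsWithStats(m.astype(np.uint8)); 
    for i in range(1,k):
        if st[i,4]>60:
            Q=X[l==i]; Q2=Q[Q[:,2]>100]; print(n,"blob",st[i],ce[i],Q.mean(0).round(1),np.percentile(Q[:,2],[5,50,95,100]).round(1))
            if len(Q2)>50:
                print("  top rect",cv2.minAreaRect(Q2[:,:2].astype(np.float32)))
                A=np.c_[Q2[:,:2]-Q2[:,:2].mean(0),np.ones(len(Q2))]; f=Q2[:,2]<Q2[:,2].min()+40
                print("  plane",np.linalg.lstsq(A[f],Q2[f,2],rcond=None)[0].round(3))
    hsv=cv2.cvtColor(p,cv2.COLOR_RGB2HSV)
    g=cv2.inRange(hsv,(0,0,50),(179,60,140))&((abs(X[...,2])<25)&(X[...,0]>350)&(X[...,0]<700)&(X[...,1]<0)&(X[...,1]>-320)).astype(np.uint8)*255
    g=cv2.morphologyEx(g,cv2.MORPH_CLOSE,np.ones((3,3)))
    for c in cv2.findContours(g,0,2)[0]:
        if cv2.contourArea(c)>400:
            W=np.array([plane(n,q[0],4.)[:2] for q in c],np.float32);print(n,"grey",cv2.minAreaRect(W),cv2.minAreaRect(c))
    y=cv2.inRange(hsv,(15,100,100),(35,255,255))
    k,l,st,ce=cv2.connectedComponentsWithStats(y)
    for i in range(1,k):
        u,v=ce[i].astype(int)
        if st[i,4]>=3 and 300<X[v,u,0]<900 and 50<X[v,u,1]<360: print(n,"gold",st[i],ce[i].round(1),X[v,u].round(0))
a=cv2.resize(D["top"]["p"][190:290,160:370],None,fx=3.6,fy=3.6,interpolation=2)
b=cv2.resize(D["scene"]["p"][130:230,260:400],None,fx=4,fy=4,interpolation=2)[:240]
cv2.imwrite("pics/crop0.png",np.vstack([a,np.pad(b,((0,0),(0,a.shape[1]-b.shape[1]),(0,0)))])[:600,:,::-1])
E
```

```text
scene table z 1.9475775446836898 31.424476353314905
scene blob [ 283  143   77   69 3104] [320.20199742 176.79929124] [489.1 179.6 122.7] [ 71.5 130.6 141.7 184.8]
  top rect ((475.1090393066406, 191.55511474609375), (141.6344757080078, 204.5005340576172), 11.843622207641602)
  plane [-1.27000e-01  7.00000e-03  1.30424e+02]
scene grey ((478.0672607421875, -164.8509979248047), (199.65213012695312, 149.84767150878906), 77.72347259521484) ((218.95565795898438, 231.00704956054688), (38.20140075683594, 64.41716766357422), 80.96051788330078)
scene gold [330 143   5   5  21] [332. 145.] [395. 264. 144.]
scene gold [309 151  10  13  81] [313.9 157.1] [440. 174. 167.]
scene gold [284 166   7   7  33] [286.7 169. ] [432.  86. 141.]
scene gold [345 183   8   5  23] [348.  184.9] [528. 263.  91.]
scene gold [353 191   1   3   3] [353. 192.] [518. 298.  23.]
scene gold [316 199   8   6  28] [319.5 201.5] [552. 146.  88.]
scene gold [307 218   3   2   6] [308.  218.5] [558. 110.  24.]
top table z 0.9392670575042693 23.81304392194188
top blob [ 179  209   70   56 2746] [213.86890022 236.89475601] [472.3 189.8 132.5] [121.8 132.5 142.7 183.3]
  top rect ((471.8038330078125, 191.76675415039062), (143.44882202148438, 201.41773986816406), 12.108978271484375)
  plane [-7.70000e-02 -1.40000e-02  1.31914e+02]
top grey ((477.5104064941406, -164.2595672607422), (201.25570678710938, 151.74932861328125), 77.6427993774414) ((318.8189697265625, 232.6453399658203), (57.206363677978516, 43.163814544677734), 11.0035400390625)
top gold [211 246   9   8  56] [215.5 249.6] [435. 181. 180.]
top gold [242 246   7   7  39] [245. 249.] [431.  89. 137.]
top gold [186 259   7   7  39] [188.9 262.3] [393. 273. 139.]
```

View pics/crop0.png

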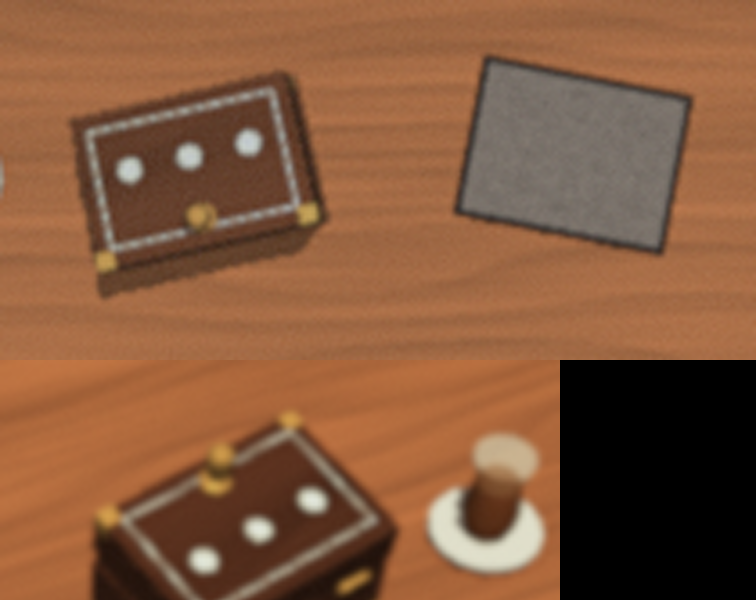

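The crop shows the lid slightly ajar, with the knob at the front of its mid-line. The depth and contour results agree with the stated sizes: lid 143x201 at yaw 12°, mat 200x150 plus its border at yaw -12°. Next I plan the lid arc, with the jaws across the knob.

```bash
cat >> h.py <<'E'
yaw=np.deg2rad(11.9);xc=np.array([np.cos(yaw),np.sin(yaw),0]);yc=np.array([-np.sin(yaw),np.cos(yaw),0]);Z=np.array([0,0,1.])
chest=np.array([468.,191.,0]);hinge=chest+70*xc+80*Z
mat=np.array([477.8,-164.5,4.]);myaw=np.deg2rad(-12.3)
def knob(a):return hinge+(-115*np.cos(a)+75*np.sin(a))*xc+(75*np.cos(a)+115*np.sin(a))*Z
def toolrot(p,s):
    z=np.cos(p)*xc-np.sin(p)*Z;y=s*yc;return np.c_[np.cross(y,z),y,z]
def tcp(g,R,off=6):return g-off*R[:,2]
E
python3 - <<'E'
from h import *
print(tri((314,155.5),(215.5,249.6)))
for a in(.05,.1,.15):print(a,knob(a).round(1))
for n in C:
    X=pts(n,np.load(n+"0.npz")["d"]);P=X.reshape(-1,3);P=P[np.linalg.norm(P[:,:2]-knob(.1)[:2],axis=1)<25]
    P=P[P[:,2]>152];print(n,len(P),P.mean(0).round(1),P[:,2].max())
    L=X.reshape(-1,3)-hinge; l=np.c_[L@xc,L@yc,L[:,2]]
    f=(l[:,0]<-5)&(l[:,0]>-90)&(abs(l[:,1])<85)&(l[:,2]>30)&(l[:,2]<75)
    print("slope",np.polyfit(l[f,0],l[f,2],1))
for s in(1,-1):
  for p0 in np.deg2rad([20,35,45,55,65]):
    row=[]
    for i,a in enumerate(np.linspace(.1,1.75,6)):
        R=toolrot(p0+(np.deg2rad(90)-p0)*i/5,s);q=ctrl.solve_ik(tcp(knob(a),R),R);row.append(None if q is None else np.round(q,2).tolist())
    R=toolrot(p0,s);q=ctrl.solve_ik(tcp(knob(.1),R,90),R)
    print(s,np.rad2deg(p0),"pre",None if q is None else q.round(2),row[0],row[-1],sum(r is None for r in row))
E
```

```text
(array([432.42161194, 181.76291158, 163.33528118]), np.float64(0.22836466010629258))
0.05 [427.8 182.5 160.7]
0.1 [431.9 183.4 166.1]
0.15 [436.2 184.3 171.3]
scene 45 [438.  181.7 172.6] 184.75988730618258
slope [-0.11227568 46.70480632]
top 39 [434.5 182.2 176.1] 183.34132085219488
slope [-0.11399474 45.59148944]
1 20.0 pre None None [0.21, 0.46, 1.36, -0.0, 1.32, -1.56] 2
1 35.0 pre None None [0.21, 0.46, 1.36, -0.0, 1.32, -1.56] 1
1 45.0 pre [ 0.23 -0.63  2.45 -0.03  0.54 -1.53] [0.22, -0.27, 2.4, -0.05, 0.23, -1.51] [0.21, 0.46, 1.36, -0.0, 1.32, -1.56] 0
1 55.0 pre [ 0.22 -0.51  2.3  -0.01  0.74 -1.55] [0.22, -0.24, 2.29, -0.02, 0.48, -1.54] [0.21, 0.46, 1.36, -0.0, 1.32, -1.56] 0
1 65.0 pre [ 0.22 -0.38  2.16 -0.01  0.93 -1.55] [0.22, -0.17, 2.18, -0.01, 0.7, -1.55] [0.21, 0.46, 1.36, -0.0, 1.32, -1.56] 0
-1 20.0 pre None None [0.21, 0.46, 1.36, -0.0, 1.32, 1.58] 2
-1 35.0 pre None None [0.21, 0.46, 1.36, -0.0, 1.32, 1.58] 1
-1 45.0 pre [ 0.23 -0.63  2.45 -0.03  0.54  1.61] [0.22, -0.27, 2.4, -0.05, 0.23, 1.63] [0.21, 0.46, 1.36, -0.0, 1.32, 1.58] 0
-1 55.0 pre [ 0.22 -0.51  2.3  -0.01  0.74  1.6 ] [0.22, -0.24, 2.29, -0.02, 0.48, 1.6] [0.21, 0.46, 1.36, -0.0, 1.32, 1.58] 0
-1 65.0 pre [ 0.22 -0.38  2.16 -0.01  0.93  1.59] [0.22, -0.17, 2.18, -0.01, 0.7, 1.59] [0.21, 0.46, 1.36, -0.0, 1.32, 1.58] 0
```

```bash
python3 - <<'E'
from h import *
p0=np.deg2rad(55);R=toolrot(p0,1);a0=.10
def rep(m):s=sensors.read_state();print(m,round(s["t"],1),s["eef_pos"].round(1),s["force"].round(1),round(s["grip_width"],1),round(s["grasp_force"],1))
ctrl.move_ptp(tcp(knob(a0),R,110),R);rep("pre")
ctrl.gripper_to(60,30)
print(ctrl.move_l(tcp(knob(a0),R),vel=120,threshold=12));rep("at knob")
p,d=optics.grab_frame("scene");cv2.imwrite("pics/k1.png",cv2.resize(p[90:260,230:430],None,fx=3,fy=3)[:,:,::-1])
ctrl.gripper_to(5,30);rep("gripped")
E
```

```text
pre 1.6 [370.5 170.8 256.9] [-0.7  0.5  0. ] 85.4 0.0
False
at knob 3.0 [428.6 182.7 171.4] [0.5 0.8 0.1] 60.1 0.0
gripped 3.5 [428.5 181.8 171.4] [-4.7 -6.9  5.8] 20.5 29.0
```

View pics/k1.png

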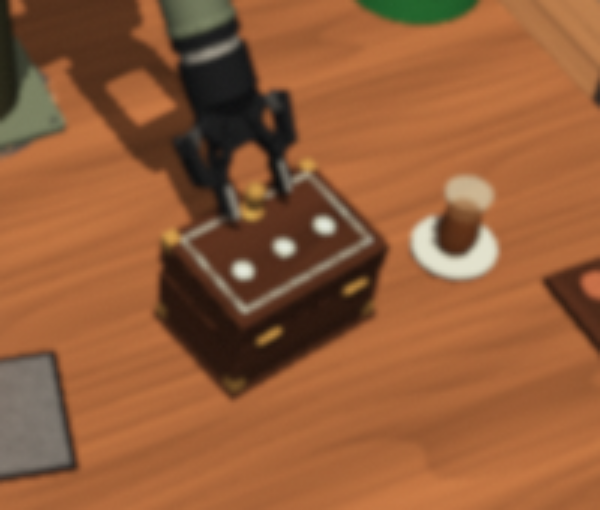

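The view shows the fingers at crop (230,205) and (285,185), straddling the knob at (255,190). It's now gripped at 20.5 mm, so I follow the arc.

```bash
python3 - <<'E'
from h import *
p0=np.deg2rad(55);a0=.10
A=np.linspace(a0,1.74,11)
for i,a in enumerate(A[1:],1):
    R=toolrot(p0+(np.pi/2-p0)*i/10,1)
    hit=ctrl.move_l(tcp(knob(a)-1.5*yc,R),R,vel=60,threshold=40)
    s=sensors.read_state();print(round(a,2),hit,round(s["t"],1),s["eef_pos"].round(0),s["force"].round(1),round(s["grip_width"],1))
    if hit or s["grip_width"]<15:break
for n in C:
    p,d=optics.grab_frame(n);np.savez(n+"1.npz",p=p,d=d)
    if n=="scene":a_=p[90:260,230:430]
    else:b_=p[170:310,160:300]
cv2.imwrite("pics/o1.png",np.hstack([cv2.resize(a_,(400,340)),cv2.resize(b_,(340,340))])[:,:,::-1])
E
```

```text
0.26 False 4.0 [443. 185. 187.] [-4.2  0.3  2.9] 20.4
0.43 False 4.6 [462. 189. 201.] [-3.8  2.7  2.6] 20.5
0.59 False 5.1 [482. 193. 212.] [-0.3  4.7  1.3] 20.1
0.76 False 5.6 [503. 198. 219.] [-0.7  5.1  0.3] 20.2
0.92 False 6.2 [525. 202. 222.] [-0.7  4.7 -1.3] 20.3
1.08 False 6.7 [548. 207. 222.] [-0.   5.3 -1.2] 20.6
1.25 False 7.2 [570. 212. 218.] [ 1.   5.7 -2.8] 20.2
1.41 False 7.8 [591. 216. 211.] [-0.   5.8 -1.9] 20.4
1.58 False 8.3 [611. 221. 200.] [ 0.6  5.5 -1.9] 20.4
1.74 False 8.8 [629. 225. 186.] [ 1.2  4.7 -2.9] 20.7
```

View pics/o1.png

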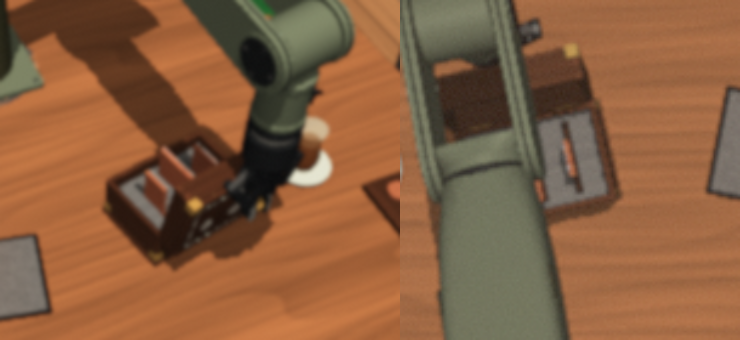

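The lid stands open with the arm over it. In the scene half, three terracotta edges are visible, the wide one apparently in the middle slot. I press gently to the stop, release, retreat and look.

```bash
python3 - <<'E'
from h import *
R=toolrot(np.pi/2,1)
print(ctrl.move_l(tcp(knob(1.79)-1.5*yc,R),R,vel=25,threshold=15),sensors.read_state()["force"])
ctrl.gripper_to(60)
p=sensors.read_state()["eef_pos"];ctrl.move_l(p+150*Z,vel=250)
ctrl.move_ptp([380,-60,330],R)
s=sensors.read_state();print(s["t"],s["q"].round(2))
for n in C:
    p,d=optics.grab_frame(n);np.savez(n+"2.npz",p=p,d=d)
    X=pts(n,d).reshape(-1,3)-chest;col=p.reshape(-1,3).astype(int);l=np.c_[X@xc,X@yc,X[:,2]]
    a_=cv2.resize(p[90:260,230:430],(400,340)) if n=="scene" else a_
    for y in(-50,0,50):
        f=(abs(l[:,1]-y)<18)&(abs(l[:,0])<62)&(l[:,2]>80)&(l[:,2]<125)
        if f.sum()>3:print(n,y,f.sum(),"x",np.percentile(l[f,0],[2,98]).round(0),"y",np.median(l[f,1]).round(1),"z",np.percentile(l[f,2],[50,95]).round(0),col[f].mean(0).round(0))
    # lid: tall points behind hinge
    f=(l[:,0]>60)&(l[:,0]<150)&(abs(l[:,1])<105)&(l[:,2]>195)&(l[:,2]<225);print(n,"lid top edge",f.sum(),np.median(l[f],0).round(0) if f.any() else "")
cv2.imwrite("pics/o2.png",np.hstack([a_,cv2.resize(p[180:280,160:260],(400,400))[:340]])[:,:,::-1])
E
```

```text
True [-0.71616254  0.40595802  4.38905639]
11.7583 [-0.38 -0.27  1.86  0.    1.56 -2.16]
scene -50 117 x [-61.  28.] y -53.3 z [102. 115.] [116.  68.  48.]
scene 0 150 x [-58.  27.] y -3.6 z [103. 115.] [123.  70.  48.]
scene 50 101 x [-61.  26.] y 46.8 z [105. 115.] [115.  64.  44.]
scene lid top edge 1049 [121.  -7. 214.]
top -50 58 x [-60.  25.] y -51.5 z [110. 117.] [142.  95.  74.]
top 0 118 x [-61.  49.] y -1.9 z [111. 117.] [145.  96.  74.]
top 50 66 x [-61.  24.] y 47.2 z [110. 118.] [134.  88.  69.]
top lid top edge 963 [116.  -0. 214.]
```

View pics/o2.png

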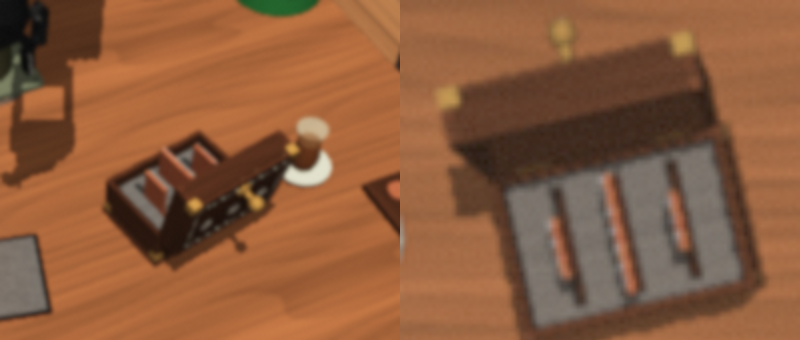

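The picture shows the lid fully back, the full-length tile in the middle slot with its white side left (crop (620,235)), and the strips at crop (562,250) and (680,222). I measure the tile's top edge in both views, then grasp.

```bash
python3 - <<'E'
from h import *
cen={}
for n in C:
    f=np.load(n+"2.npz");p,d=f["p"],f["d"];X=pts(n,d)-chest
    near=(abs(X@yc+2)<20)&(abs(X@xc)<66)&(X[...,2]>70)&(X[...,2]<130)
    r=p[...,0].astype(int);m=(near&(r>125)&(r-p[...,2]>45)|near&(p.min(-1)>150)).astype(np.uint8)
    k,l,st,ce=cv2.connectedComponentsWithStats(m);i=1+st[1:,4].argmax();print(n,st[i],ce[i])
    v,u=np.nonzero(l==i);cen[n]=ce[i]
    W=np.array([plane(n,q,112.)for q in zip(u,v)]);w=W-chest;a=w@xc;b=w@yc
    print(n,"x",np.percentile(a,[1,99]),"y",b.mean(),b.std(),"tilt",np.polyfit(a,b,1),"W",W.mean(0), "rect",cv2.minAreaRect(W[:,:2].astype(np.float32)))
print(tri(cen["scene"],cen["top"]))
for s in(1,-1):
    R=toolrot(np.pi/2,s);q=ctrl.solve_ik(tcp(chest+95*Z,R),R)
    c=myaw-(yaw+np.pi/2);M=cv2.Rodrigues(np.array([0,0,c]))[0]
    q2=ctrl.solve_ik(tcp(mat+183*Z,M@R),M@R);print(s,q,q2)
E
```

```text
scene [311 164  16  16  59] [318.40677966 171.77966102]
scene x [-46.4819093   26.93003531] y -0.7257749297835432 3.129743683363593 tilt [ 0.00220487 -0.70660537] W [459.64230905 188.49704313 112.        ] rect ((458.33380126953125, 189.20643615722656), (75.28719329833984, 10.589984893798828), 11.371746063232422)
top [211 223   8  30  73] [214.35616438 237.71232877]
top x [-46.82492678  50.00382455] y -0.5382988063107612 2.2810748573771913 tilt [-1.45167732e-04 -5.38157092e-01] W [469.06622735 190.67456787 112.        ] rect ((469.60992431640625, 191.05633544921875), (97.89327239990234, 8.269009590148926), 12.056241989135742)
(array([467.94767058, 186.95144242, 121.01706258]), np.float64(5.924027523840137))
1 [ 2.16116204e-01  2.50206668e-01  1.84480809e+00 -4.44089210e-16
  1.04657789e+00 -1.56237430e+00] [-5.02997327e-01  1.22119465e-01  1.77731357e+00 -4.44089210e-16
  1.24215962e+00 -2.88321829e-01]
-1 [ 2.16116204e-01  2.50206668e-01  1.84480809e+00 -4.44089210e-16
  1.04657789e+00  1.57921835e+00] None
```

```bash
python3 - <<'E'
from h import *
def rep(m):s=sensors.read_state();print(m,round(s["t"],1),s["eef_pos"].round(1),s["force"].round(1),s["wrist_torque"].round(2),round(s["grip_width"],1),round(s["grasp_force"],1))
R=toolrot(np.pi/2,1);g=chest+1.6*xc-0.5*yc+95*Z
ctrl.move_ptp(tcp(g+190*Z,R),R);ctrl.gripper_to(38,45)
ctrl.move_l(tcp(g+45*Z,R),vel=200);rep("above")
hit=ctrl.move_l(tcp(g,R),vel=50,threshold=8);rep(hit)
if not hit:
    ctrl.gripper_to(3,45);rep("grip")
    if 7<sensors.read_state()["grip_width"]<14:
        ctrl.move_l(tcp(g+30*Z,R),vel=40,threshold=20);rep("lift30")
        ctrl.move_l(tcp(g+165*Z,R),vel=120);rep("up")
p,d=optics.grab_frame("scene");np.savez("scene3.npz",p=p,d=d);cv2.imwrite("pics/u1.png",cv2.resize(p[60:240,220:420],None,fx=3,fy=3)[:,:,::-1])
E
```

```text
above 14.1 [470.6 191.  147. ] [-0.4  0.2 -0.6] [ 0.04 -0.    0.12] 38.0 0.0
False 15.2 [470.  190.9 101.3] [-0.2  0.2  0.6] [-0.03 -0.04 -0.05] 37.9 0.0
grip 15.5 [470.1 190.9 101.5] [-0.4 -0.4  1.6] [-0.08 -0.01 -0.02] 8.5 44.3
lift30 16.4 [469.4 190.8 130.8] [ 1.   0.9 -1.8] [ 0.   -0.   -0.05] 8.3 43.8
up 17.7 [469.  190.7 264.9] [ 0.4  0.6 -1.9] [0.01 0.02 0.03] 8.3 43.8
```

View pics/u1.png

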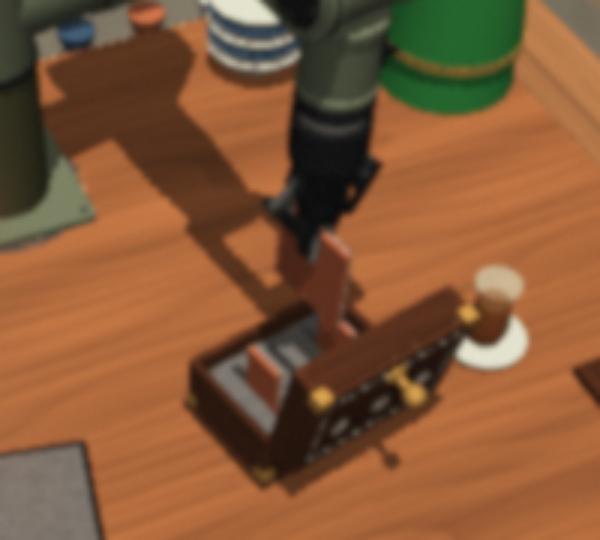

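The view shows the tile hanging upright from the fingers at crop (325,280), with the strips still in their slots and the lid open. I carry it to the mat.

```bash
python3 - <<'E'
from h import *
def rep(m):s=sensors.read_state();print(m,round(s["t"],1),s["eef_pos"].round(1),s["force"].round(1),s["wrist_torque"].round(2),round(s["grip_width"],1),round(s["grasp_force"],1),s["qvel"].round(3).max())
R=toolrot(np.pi/2,1)
M=cv2.Rodrigues(np.array([0,0,myaw-(yaw+np.pi/2)]))[0]@R
ctrl.move_l([420,20,265],R,vel=130);rep("side")
t=tcp(mat+183*Z,M)
ctrl.move_l(t+70*Z,M,vel=80);rep("over")
ctrl.move_l(t,M,vel=50);ctrl.hold(.5);rep("at");print(t,M.round(2).tolist())
for n in C:
    p,d=optics.grab_frame(n);np.savez(n+"4.npz",p=p,d=d);X=pts(n,d)
    if n=="scene":
        mx=np.array([np.cos(myaw),np.sin(myaw),0]);my=np.array([-mx[1],mx[0],0]);L=X-mat;l=np.stack([L@mx,L@my,L[...,2]],-1)
        w=(p.min(-1)>105)&(abs(l[...,0])<40)&(abs(l[...,1])<70)&(l[...,2]>80)&(l[...,2]<215)
        Q=l[w];print("white",w.sum(),np.median(Q,0),np.percentile(Q,[1,99],0).round(0),"plane",np.linalg.lstsq(np.c_[Q[:,1:]-[0,150],np.ones(len(Q))],Q[:,0],rcond=None)[0])
        v,u=np.nonzero(w);print("px",u.min(),u.max(),v.min(),v.max())
        h=cv2.convexHull(np.c_[u,v].astype(np.int32));q=cv2.approxPolyDP(h,3,True)[:,0];print("corners",q.tolist())
        o=[];
        for c in q:
            o0,r=ray(n,c);b=mat+4.5*mx;P=o0+r*((b-o0)@mx)/(r@mx)-mat;o.append([P@my,P[2]])
        print("on face plane (y,z above mat):",np.round(o,1).tolist());a_=cv2.resize(p[120:280,130:330],(500,400))
cv2.imwrite("pics/f1.png",np.hstack([a_,cv2.resize(p[180:300,265:355],(300,400))])[:,:,::-1])
E
```

```text
side 19.3 [420.1  20.4 265. ] [-1.1 -0.4 -2.6] [-0.07 -0.02  0.03] 8.4 43.8 0.008
over 21.9 [ 477.7 -164.3  263. ] [ 0.1 -0.2 -2.4] [ 0.04 -0.04  0.  ] 8.9 43.7 0.002
at 23.9 [ 477.8 -164.5  193. ] [ 0.4  0.3 -2.2] [-0.01 -0.05 -0.03] 8.6 43.7 0.002
[ 477.8 -164.5  193. ] [[0.21, 0.98, -0.0], [0.98, -0.21, -0.0], [-0.0, 0.0, -1.0]]
white 374 [  5.3161055  -16.63607691 157.37182302] [[  1. -45. 102.]
 [  9.  50. 202.]] plane [-1.32596960e-03  2.45319790e-03  5.37753638e+00]
px 197 232 188 213
corners [[232, 207], [202, 213], [197, 194], [230, 188]]
on face plane (y,z above mat): [[48.3, 115.9], [-42.6, 108.4], [-44.9, 198.3], [49.4, 203.9]]
```

View pics/f1.png

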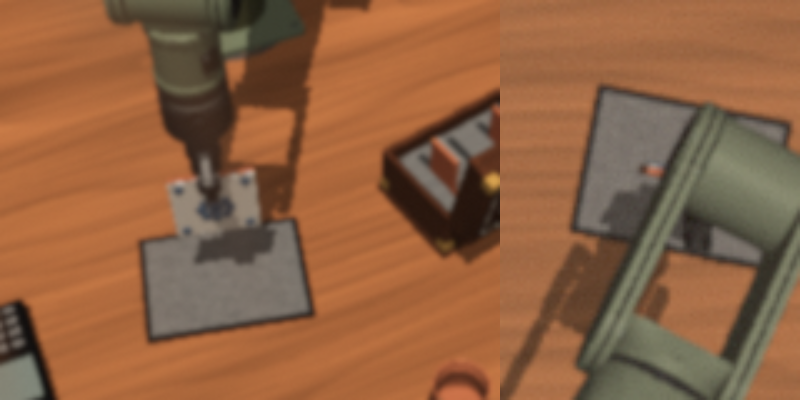

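The scene half shows the white face with its rosette at crop (215,205), facing the customer's side and centred over the mat. The tile's size and height check out, but I check the in-plane tilt more finely on the saved frame.

```bash
python3 - <<'E'
from h import *
f=np.load("scene4.npz");p=f["p"].astype(np.float32);mx=np.array([np.cos(myaw),np.sin(myaw),0]);my=np.array([-mx[1],mx[0],0])
# rectify face plane: 1 px per mm, columns = -y.., rows = z down
src=[];dst=[]
c=C["scene"]
for y,z in((-70,70),(70,70),(70,230),(-70,230)):
    w=c["mtx"]@(c["R"]@(mat+4.5*mx+y*my+z*Z)+c["t"]);src.append(w[:2]/w[2]);dst.append([y+70,230-z])
W=cv2.warpPerspective(p,cv2.getPerspectiveTransform(np.float32(src),np.float32(dst)),(141,161),flags=cv2.INTER_CUBIC)
B=cv2.GaussianBlur(W[...,2],(0,0),2)  # blue: white vs wood
gx=cv2.Sobel(B,5,1,0);gy=cv2.Sobel(B,5,0,1)
zr=np.arange(60,110);l=gx[zr,5:45].argmax(1)+5-70;r=gx[zr,100:138].argmin(1)+100-70
print("left",np.median(l),np.polyfit(230-zr,l,1)[0],"right",np.median(r),np.polyfit(230-zr,r,1)[0])
yc_=np.r_[30:52,90:112];t=230-(gy[8:50,yc_].argmax(0)+8);print("top",np.median(t),np.polyfit(yc_,t,1)[0],t)
yb=np.arange(30,112);b=230-(gy[100:158,yb].argmin(0)+100);print("bottom",np.median(b),np.polyfit(yb,b,1)[0],b[::6])
E
```

```text
left -47.0 -0.0009123649459782179 right 54.0 -0.009411764705882543
top 206.0 -0.0014502912668286053 [206 206 206 206 206 207 207 207 207 206 206 206 206 206 205 205 205 205
 205 205 206 206 204 204 205 205 205 205 205 205 206 206 206 206 206 206
 206 206 206 206 207 207 207 207]
bottom 100.0 -0.005332985056758212 [115 116  79  89  90  89  91  92 100 102 102 102 102 100]
```

```bash
python3 - <<'E'
from h import *
s=sensors.read_state();print(s["t"],s["grip_width"],s["grasp_force"]);print(ctrl.finish_job())
E
```

```text
24.0 8.243122484595805 43.71384143829346
the job is handed in; nothing more can be done
None
```

The job is handed in at 24.0 s: the lid stands fully open, and the square tile is held still and upright over the middle of the mat, lower edge about 10 cm up and decorated side to the customer, with both strips left in their slots and nothing else touched.

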